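# Start a timing run on the watch tester

## Robot

A 6-joint arm with a two-finger parallel gripper is mounted at the origin on a cart in front of the work surface, level with it; the furniture and walls round the work are solid. World frame = base frame: x ahead of the robot, y to its left, z up, the work surface at z = 0. Lengths are in m, angles in degrees, forces in N, time in s.
With the tool pointing down it reaches from about 0.425 to 0.95 m from the base axis. Payload 3.5 kg.
Tool frame: the origin (TCP) lies midway between the tips of the shut fingers; the grasp point (between the pads) lies 19 mm behind it (env.grip_point_offset is the distance from the TCP to the grasp point, in m); z points along the fingers, y is the line along which they close (so a half turn about z gives the same grasp; the last joint's range is limited). The gripper opens to 85 mm and grips with 20 to 120 N. Pads are 22 mm wide; open, the fingers measure 114 mm over their backs; the gripper's body (76 mm by 85 mm) begins 54 mm behind the grasp point. The pads swing forward as they close: fully open they stand 13 mm farther back than shut.
Start: joints at [-73.969, 16.404, 90.338, -0, 73.258, -8.594], TCP at [0.281, -0.614, 0.231] pointing down, gripper open.
Joint ranges: [-158.93, 158.93], [-51.34, 127.21], [12.03, 142.37], [-87.48, 267.48], [13.55, 161.25], [-162.69, 162.69]. Speed limits (degrees/s): [159.86, 159.86, 180, 180, 180, 180].

## Interface

Orientations are given as a 3x3 rotation matrix whose columns are the frame's x, y, z axes.
In Python, from station import env gives the robot as it stands.
- The arm moves only by the tool servo_tool, never from a script. Its arguments are lists of equal length, an entry for each row: "travel": the shift along the tool's x, y, z in mm, a list of three; "rot": the turn, a rotation vector about the tool's x, y, z in degrees, a list of three; "jaw": the finger opening in mm, from 0 to 85.4. A call has 1 to 20 rows; each row shifts and turns the commanded pose from where the row before left it, along the tool's axes as they then stand; what a row does not reach is not made up. A row lasts 1/10 s, in which the tool goes at most 50 mm and 8.59 degrees, less where a joint would pass 70% of its speed; a pose out of reach is approached as far as the arm can. A call is refused whole if a number of a shift passes 50 or a number of a turn 8.59, either way. A call with a gripper value outside its range is refused whole. The fingers move at their own pace and stop on an object; "grip_force" is the grip in N (left out, the last holds). Time passes only in rows, so rows that do not move let the fingers close. It gives the time, the measured TCP pose, the force, the opening and the grip force at its end, in the units of the state.
- env.get_state(): the state, without advancing time (a new reading comes with each control period).
- env.camera(name): name is "side" or "top" or "wrist"; returns a dict with "pixels" (480x640x3 uint8, blue, green, red), "vertical_fov" (degrees; the focal length in pixels is half the picture's height over the tangent of half this angle, whatever the lens; pixels are square), "cx", "cy" (the principal point, pixels), "distortion" ([k1, k2, p1, p2, k3] as OpenCV has them; the pictures are not rectified), "R" (3x3) and "t" (3): a world point X has camera coordinates R X + t; the wrist camera has in their place "hand_eye" (4x4, takes a point from camera to tool coordinates, whose origin is the TCP and whose axes are the flange's). Camera axes: x right, y down, z forward; pixel columns grow to the right and rows downward; lengths in m; the calibration is good to about 2 mm. A picture is of the moment at which its call begins: read the wrist's pose just before it. There is no depth.
- env.sign_off(): hands the job in; it is judged then, once.
The state is a dict: "clock": time; "joint_positions": joint angles; "joint_vel": joint speeds; "effort": joint torques, N m; "tcp_pos": TCP position; "tool_rot": TCP orientation; "wrist_force": force on the tool from outside, world axes, zero at the start; "torque": the same for the moment, N m; "gripper_width": finger opening in m; "finger_force": force on a finger pad.
Only numpy, scipy, OpenCV 4.12 (cv2) and the standard library are available. Lean on these libraries where they do the work, as an engineer would, in place of code of your own. Each camera call takes 0.05 s, during which the arm holds its last target. There are 200 camera calls.

## Task

Start a timing run on the watch tester with pushes of the fingertips alone: first press the raised near end of the rocker switch fully down, then push the round key fully down, then the square key fully down. Do them in that order, leave the long narrow bar key up, and do not pick up or shift the movement on its stand, the eye loupe or the blower bulb.

Things in the scene. Friction and masses are not known exactly. Their poses are not given: they have to be found in the camera images.
- tester: Watch tester: grey console 120 (x) by 270 mm (y), fixed; origin on the bench under it, x away from the robot, y left. Top plate 40 mm high; display hood at the back (x 45 to 65 mm), 64 mm high. Four bays in its top at x = -10, y = +87, +29, -29, -87 mm hold a rocker switch, round key, square key and bar key, all black; which is in which bay changes. They are in line with its axes.
- rocker_end (a point): Pressing point on top of the rocker's near half, 22 mm from its pivot (along tester y, 48 mm above the bench, mid-bay). Rocker: shallow V, two ridged halves 30 mm long (tester x), 24 wide. Off: near half slopes up toward the robot by 0.4 rad, this point 59 mm above the bench. Fully down: near half level, point at 51 mm. 2 to 4 N moves it; no spring, stays as left.
- rocker (a joint): Angle of the rocker in rad: 0 = near end raised (off), 0.4 = near end fully down (on).
- round_key_top (a point): Round key. Point at the centre of its flat top, 57 mm above the bench when up. A round key 30 mm across, black, in one of the tester's four bays; it sinks straight down 6 mm, taking about 3 N all the way, has no spring and stays where it is pushed.
- round_key (a joint): Travel of the round key in m: about 0 up, 0.006 fully down; it grows as the key is pressed.
- square_key_top (a point): Square key. Point at the centre of its flat top, 57 mm above the bench when up. A square key 24 x 24 mm, black, in one of the tester's four bays; it sinks straight down 6 mm, taking about 3 N all the way, has no spring and stays where it is pushed.
- square_key (a joint): Travel of the square key in m: about 0 up, 0.006 fully down; it grows as the key is pressed.
- bar_key_top (a point): Bar key, to be left up. Point at the centre of its flat top, 57 mm above the bench when up. A long narrow key 50 mm (tester x) by 12 mm (tester y), black, in one of the tester's four bays; it sinks straight down 6 mm, taking about 3 N all the way, has no spring and stays where it is pushed.
- bar_key (a joint): Travel of the bar key in m: about 0 up, 0.006 fully down; it grows as the key is pressed.
- movement_c (a point): Centre of the round brass watch movement, 41 mm across and 9 mm high, lying loose on top of a round metal microphone stand (56 mm across, 40 mm high, fixed) to the left of the tester. Not to be disturbed.
- loupe: Black eye loupe, a loose waisted tube 36 mm across and 27 mm high, standing left of the tester; origin at the centre of its underside. Not to be disturbed.
- blower: Cream rubber blower bulb, loose, 35 mm across and 51 mm high, standing right of the tester; origin at the centre of its underside. Not to be disturbed.

How it is judged (in metres and radians):
On the way, in this order (a step that is already met when the one before it is completed fails the run):
1. the rocker's near end is pressed down (on) (value of joint rocker above 0.33 rad), for 0.1 s.
2. the round key is pushed down (value of joint round_key above 0.0045 m), for 0.1 s.
3. the square key is pushed down (value of joint square_key above 0.0045 m), for 0.1 s.
At the end, for the whole second after the job is handed in: The rocker stands at 0.32 rad or more of its 0.4 (near end down), the round and square keys are down by 4.5 mm or more of their 6 mm, the bar key is up (down by less than 2.5 mm), and the movement, loupe and blower rest within 15 mm of where they were (value of joint rocker above 0.32 rad and value of joint each of round_key, square_key above 0.0045 m and value of joint bar_key below 0.0025 m and distance of each of movement_c, loupe, blower from where it was at the start of the episode below 0.015 m and linear speed of each of watch_movement, loupe, blower below 0.02 m/s); the robot touches nothing.
It fails at once if the round key is pushed (over 3 mm) before the rocker is on (value of joint rocker below 0.32 rad and value of joint round_key above 0.003 m).
It fails at once if the square key is pushed (over 3 mm) before the rocker is on and the round key is down (value of joint square_key above 0.003 m and (value of joint rocker below 0.32 rad or value of joint round_key below 0.0043 m)).
It fails at once if the bar key is pushed down (over 2.5 mm) (value of joint bar_key above 0.0025 m).
It fails at once if the movement, eye loupe or blower bulb is lifted, carried or shifted by more than 15 mm, or tipped (distance of any of movement_c, loupe, blower from where it was at the start of the episode above 0.015 m or angle between any of movement_c, loupe, blower's own z axis and vertical above 0.4 rad).
It also fails if it takes over 42 s, if anything falls off the work surface, if the arm or the gripper's body presses on something with over 40 N, if the wrist force passes 120 N, or if a joint passes its speed limit or range.

## Working session

There is one attempt and no reset: what is moved stays moved. The work goes in short steps, Python scripts to look and compute and a tool call to move; the robot and the scene stay as the last step left them, time stands still between calls to the robot, and variables do not carry over. Pictures are saved under pics/ and viewed, at most 10 in all, crops included, and the job is handed in when it is done.

Besides the shell and the picture viewer there is one more tool, called after "Call:" as a command line: name --argument value ..., lists and objects as JSON in quotes. servo_tool: Moves the arm, as the interface text tells. Its arguments: {"type":"object","properties":{"travel":{"type":"array"},"rot":{"type":"array"},"jaw":{"type":"array"},"grip_force":{"type":"number"}},"required":["travel","rot","jaw"]}

```bash
mkdir -p pics; cat > h.py <<'E'
import numpy as np, cv2
from station import env
def K(c):
    f=240/np.tan(np.radians(c["vertical_fov"])/2)
    return np.array([[f,0,c["cx"]],[0,f,c["cy"]],[0,0,1.]])
def onplane(c,uv,z):
    n=cv2.undistortPoints(np.array(uv,float).reshape(-1,1,2),K(c),np.array(c["distortion"],float)).reshape(-1,2)
    R=np.array(c["R"]);o=-R.T@np.array(c["t"])
    d=np.c_[n,np.ones(len(n))]@R
    return o+d*((z-o[2])/d[:,2])[:,None]
def proj(c,X):
    return cv2.projectPoints(np.array(X,float).reshape(-1,1,3),cv2.Rodrigues(np.array(c["R"]))[0],np.array(c["t"],float),K(c),np.array(c["distortion"],float))[0].reshape(-1,2)
E
python3 - <<'E'
from h import *
import pickle
for n in("top","side"):
    c=env.camera(n);cv2.imwrite(f"pics/{n}.png",c["pixels"]);pickle.dump(c,open(n+".pkl","wb"))
    print(n,c["vertical_fov"],-np.array(c["R"]).T@np.array(c["t"]))
s=env.get_state();print(s["clock"],s["tcp_pos"],np.round(s["tool_rot"],3),s["gripper_width"])
E
```

```text
top 53.319542130971115 [0.33816211 0.18617919 0.90655082]
side 48.03924053052828 [ 0.30851912 -0.46658786  0.55245697]
0.1 [ 0.28113987 -0.61299584  0.23006668] [[ 0.909  0.417 -0.001]
 [ 0.417 -0.909  0.002]
 [ 0.    -0.002 -1.   ]] 0.08540516128930455
```

View pics/top.png

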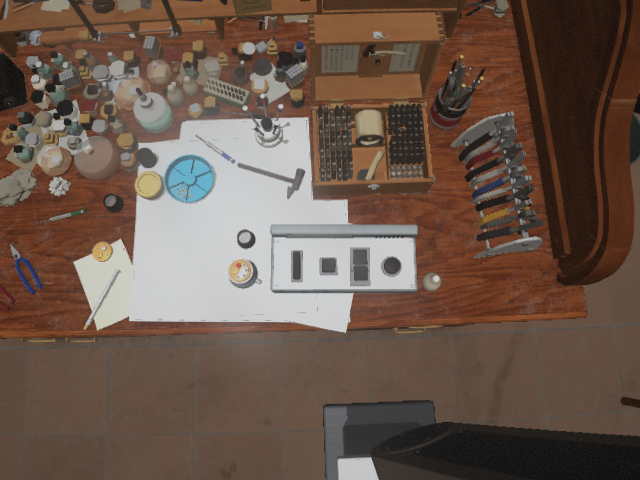

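View pics/side.png

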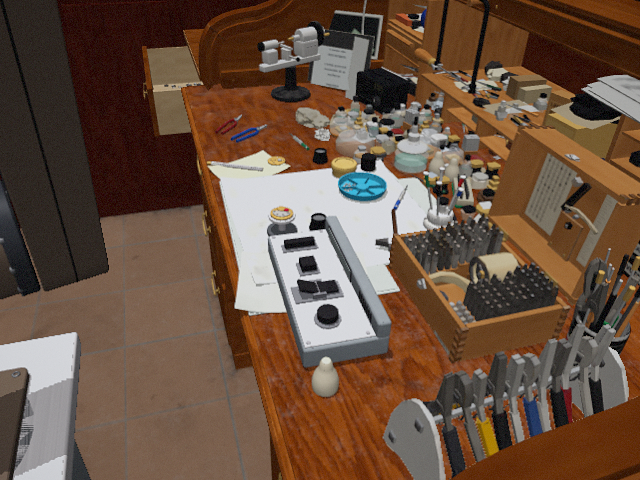

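The top view shows, left to right, the bar (297,265), square (328,266), rocker (360,266) and round key (392,265). The movement is at (241,271), the loupe at (246,239) and the blower at (432,282). The side view confirms this order, with the rocker's near end raised.

```bash
python3 - <<'E'
from h import *
import pickle
for n in("top","side"):
    c=pickle.load(open(n+".pkl","rb"));g=cv2.cvtColor(c["pixels"],cv2.COLOR_BGR2GRAY)
    roi=(275,240,140,48) if n=="top" else (270,225,100,110)
    x,y,w,h=roi
    m=(g[y:y+h,x:x+w]<(65 if n=="top" else 45)).astype(np.uint8)
    k,l,st,ce=cv2.connectedComponentsWithStats(m)
    for i in range(1,k):
        if st[i,4]>60:
            uv=ce[i]+[x,y]; print(n,np.round(uv,1),st[i],np.round(onplane(c,uv,.057)[0],4))
c=pickle.load(open("top.pkl","rb"))
# front plate corners approx, hood ends
print(onplane(c,[[272,291],[416,291]],.04),onplane(c,[[272,226],[417,226]],.064))
print("blower",onplane(c,[[432,282]],.03),"mov",onplane(c,[[241,271]],.049),"loupe",onplane(c,[[246,239]],.027))
cv2.imwrite("pics/crop.png",cv2.resize(c["pixels"][215:305,225:445],None,fx=3.6,fy=3.6,interpolation=cv2.INTER_CUBIC))
E
```

```text
side [316.6 226.8] [40  0 15  5 68] [0.5314 0.2451 0.057 ]
side [298.7 242.4] [ 14  12  31  12 253] [0.4911 0.2094 0.057 ]
side [307.2 263.6] [ 29  31  18  16 207] [0.4892 0.1526 0.057 ]
side [306.8 286.3] [ 27  55  21  13 198] [0.4742 0.1015 0.057 ]
side [327.6 286.3] [ 47  55  21  13 189] [0.503  0.0938 0.057 ]
side [364.1 305. ] [88 66 12 29 95] [0.5394 0.0427 0.057 ]
side [327.2 314.1] [ 47  80  21  19 325] [0.485  0.0386 0.057 ]
[[0.44925513 0.26669211 0.04      ]
 [0.43943187 0.00437705 0.04      ]] [[ 0.56514442  0.26265764  0.064     ]
 [ 0.5554973  -0.00218064  0.064     ]]
blower [[ 0.45611346 -0.02892459  0.03      ]] mov [[0.48657899 0.32179183 0.049     ]] loupe [[0.55147231 0.31572247 0.027     ]]
```

View pics/crop.png

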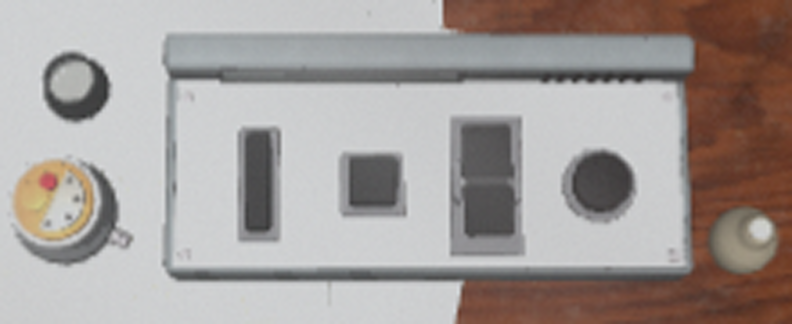

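The enlarged crop shows the key tops clearly: bar (258,180), square (373,181), round (602,182), and the rocker's near half at about (488,210). Dividing by 3.6 and adding (225,215) gives full-picture pixels.

```bash
python3 - <<'E'
from h import *
import pickle
c=pickle.load(open("top.pkl","rb"));s=pickle.load(open("side.pkl","rb"))
P=onplane(c,np.array([[258,180],[373,181],[602,182]])/3.6+[225-.36,215-.36],.057)
print("bar sq round top",np.round(P,4))
yc=np.array([87,29,-87])/1000
px=np.polyfit(yc,P[:,0],1);py=np.polyfit(yc,P[:,1],1);print(px,py)
a=np.arctan2(-px[0],py[0]);print("yaw",np.degrees(a))
B=lambda y:np.array([px[0]*y+px[1],py[0]*y+py[1]])
ex=np.array([np.cos(a),np.sin(a)])
b=B(-.029)
print("rocker pivot",b,"press pt",b-ex*.0205)
print(proj(c,[*(b-ex*.0205),.059])*1, proj(s,np.c_[P[:,:2],[.057]*3]),proj(s,[*(b-ex*.0205),.059]))
print("crop px",(proj(c,[*(b-ex*.0205),.059])-[225,215])*3.6)
E
```

```text
bar sq round top [[0.4933 0.2205 0.057 ]
 [0.4907 0.1629 0.057 ]
 [0.4859 0.048  0.057 ]]
[0.04240012 0.48952577] [0.9909819  0.13420517]
yaw -2.4499613596062675
rocker pivot [0.48829617 0.1054667 ] press pt [0.46781491 0.10634301]
[[360.32513096 276.12231341]] [[298.23895046 238.30804272]
 [306.31880223 259.44336184]
 [325.71109287 309.36113316]] [[301.5973651  283.83885515]]
crop px [[487.17047146 220.04032827]]
```

```bash
python3 - <<'E'
from h import *
import pickle
c=pickle.load(open("top.pkl","rb"))
for z in(0,.1,.2,.3):print(z,np.round(onplane(c,[[560,280],[600,282],[475,250],[540,250]],z)[:,:2],3).tolist())
a=np.radians(-2.45);ex=np.array([np.cos(a),np.sin(a)]);ey=np.array([np.sin(a),-np.cos(a)])
w=np.array([[.2811,-.613],[.36,-.35],[.42,-.15],[.4678,.1063]])
for d in np.diff(w,axis=0):print("tool xy mm",1000*d@ex,1000*d@ey)
E
```

```text
0 [[0.453, -0.29], [0.446, -0.372], [0.52, -0.127], [0.515, -0.258]]
0.1 [[0.441, -0.238], [0.434, -0.311], [0.5, -0.092], [0.495, -0.209]]
0.2 [[0.428, -0.185], [0.422, -0.249], [0.48, -0.058], [0.476, -0.16]]
0.3 [[0.415, -0.133], [0.41, -0.187], [0.46, -0.023], [0.456, -0.111]]
tool xy mm 67.58527581943657 -266.1323740028835
tool xy mm 51.39564701097841 -202.38203346226882
tool xy mm 36.800112631347695 -258.10905003567797
```

Call:
servo_tool --travel '[[0,0,0],[0,0,0],[0,0,0],[0,0,0],[0,0,0]]' --rot '[[0,0,6.76],[0,0,6.76],[0,0,6.76],[0,0,6.76],[0,0,0]]' --jaw '[0,0,0,0,0]'

```text
clock: 0.6
tcp_pos: [0.2812, -0.6132, 0.2305]
tool_rot: [[0.999, -0.042, -0.0], [-0.042, -0.999, 0.001], [-0.0, -0.001, -1.0]]
wrist_force: [0.2, -0.8, 0.0]
gripper_width: 0.0122
finger_force: 0.0
```

Call:
servo_tool --travel '[[3.9,-35,0],[3.9,-35,0],[3.9,-35,0],[3.9,-35,0],[3.9,-35,0],[3.9,-35,0],[3.9,-35,0],[3.9,-35,0],[3.9,-35,0],[16.1,-33.2,0],[16.1,-33.2,0],[16.1,-33.2,0],[16.1,-33.2,0],[8.7,-30.4,0],[8.7,-30.4,0],[8.7,-30.4,0],[0,0,0]]' --rot '[[0,0,0],[0,0,0],[0,0,0],[0,0,0],[0,0,0],[0,0,0],[0,0,0],[0,0,0],[0,0,0],[0,0,0],[0,0,0],[0,0,0],[0,0,0],[0,0,0],[0,0,0],[0,0,0],[0,0,0]]' --jaw '[0,0,0,0,0,0,0,0,0,0,0,0,0,0,0,0,0]'

```text
clock: 2.3
tcp_pos: [0.4298, -0.0776, 0.2311]
tool_rot: [[0.999, -0.035, 0.0], [-0.035, -0.999, 0.001], [-0.0, -0.001, -1.0]]
wrist_force: [-0.2, -0.7, -0.6]
gripper_width: -0.0
finger_force: 0.0
```

Call:
servo_tool --travel '[[5,-30.9,0],[5,-30.9,0],[5,-30.9,0],[5,-30.9,0],[5,-30.9,0],[5,-30.9,0],[0,0,30],[0,0,30],[0,0,20],[0,0,0],[0,0,0]]' --rot '[[0,0,0],[0,0,0],[0,0,0],[0,0,0],[0,0,0],[0,0,0],[0,0,0],[0,0,0],[0,0,0],[0,0,0],[0,0,0]]' --jaw '[0,0,0,0,0,0,0,0,0,0,0]'

```text
clock: 3.4
tcp_pos: [0.4674, 0.1031, 0.1515]
tool_rot: [[0.999, -0.042, -0.0], [-0.042, -0.999, -0.0], [-0.0, 0.0, -1.0]]
wrist_force: [0.4, 0.5, 0.3]
gripper_width: -0.0
finger_force: 0.0
```

```bash
python3 - <<'E'
from h import *
import pickle
s=env.get_state();c=env.camera("wrist");c["s"]=s
T=np.array(c["hand_eye"]);Rt=np.array(s["tool_rot"]);p=np.array(s["tcp_pos"])
Rc=Rt@T[:3,:3];o=Rt@T[:3,3]+p
c["R"]=Rc.T;c["t"]=-Rc.T@o
pickle.dump(c,open("w.pkl","wb"))
print(p,np.round(s["wrist_force"],2),"cam",o)
X=[[.4678,.1063,.059],[.4907,.1629,.057],[.4859,.048,.057],[*p[:2],.057]]
uv=proj(c,X);print(uv)
im=c["pixels"].copy()
for u in uv:cv2.drawMarker(im,tuple(int(v) for v in u),(0,0,255),0,12,1)
cv2.imwrite("pics/w1.png",im)
E
```

```text
[0.46738749 0.10309638 0.15151834] [0.42 0.45 0.34] cam [0.54427376 0.10042826 0.29503108]
[[316.63560799 240.10890928]
 [234.5883484  211.43542454]
 [398.55088101 211.35306692]
 [321.14995166 239.61498309]]
```

View pics/w1.png

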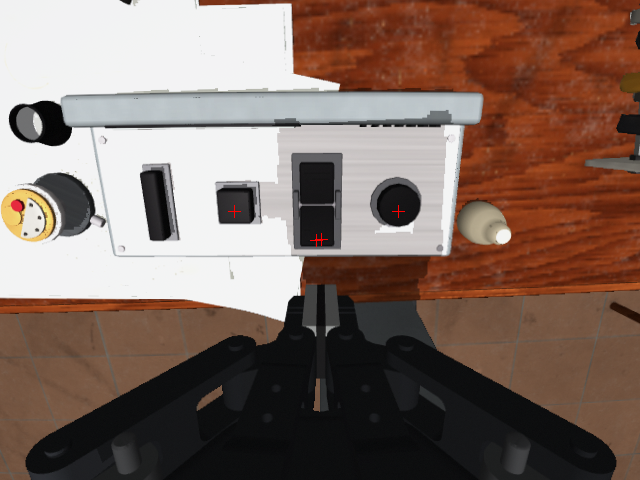

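The wrist view has the markers about 6 px (4 mm) nearer the robot than the key centres, at round (398,205) and square (235,205); across, they match. I'll shift about +3 mm in x and press the rocker.

Call:
servo_tool --travel '[[2.5,-3.1,20],[0,0,30],[0,0,25],[0,0,10],[0,0,4],[0,0,3],[0,0,3],[0,0,3],[0,0,1.5],[0,0,0],[0,0,0]]' --rot '[[0,0,0],[0,0,0],[0,0,0],[0,0,0],[0,0,0],[0,0,0],[0,0,0],[0,0,0],[0,0,0],[0,0,0],[0,0,0]]' --jaw '[0,0,0,0,0,0,0,0,0,0,0]'

```text
clock: 4.55
tcp_pos: [0.4706, 0.1066, 0.0522]
tool_rot: [[0.999, -0.042, 0.002], [-0.042, -0.999, 0.0], [0.002, -0.0, -1.0]]
wrist_force: [0.8, 0.6, 1.5]
gripper_width: 0.0003
finger_force: 0.9
```

Call:
servo_tool --travel '[[0,0,1],[0,0,1],[0,0,0.5],[0,0,0]]' --rot '[[0,0,0],[0,0,0],[0,0,0],[0,0,0]]' --jaw '[0,0,0,0]'

```text
clock: 4.95
tcp_pos: [0.4705, 0.1067, 0.051]
tool_rot: [[0.999, -0.042, 0.0], [-0.042, -0.999, -0.0], [0.0, 0.0, -1.0]]
wrist_force: [-4.2, 0.1, 11.0]
gripper_width: -0.0
finger_force: 5.6
```

The rocker bottomed out with 11 N at 51 mm. Next I'll lift and move over the round key, then check with a picture.

Call:
servo_tool --travel '[[0,0,-10],[0,0,-30],[0,0,-20],[7,19.3,0],[7,19.3,0],[7,19.2,0],[0,0,0],[0,0,0]]' --rot '[[0,0,0],[0,0,0],[0,0,0],[0,0,0],[0,0,0],[0,0,0],[0,0,0],[0,0,0]]' --jaw '[0,0,0,0,0,0,0,0]'

```text
clock: 5.75
tcp_pos: [0.488, 0.0479, 0.109]
tool_rot: [[0.999, -0.043, -0.001], [-0.043, -0.999, 0.0], [-0.001, -0.0, -1.0]]
wrist_force: [-0.2, 0.3, -0.1]
gripper_width: 0.0004
finger_force: 0.0
```

```bash
python3 - <<'E'
from h import *
import pickle
s=env.get_state();print(s["clock"],s["tcp_pos"])
c=env.camera("wrist");d=env.camera("side")
a=c["pixels"][60:300,60:460];b=cv2.resize(d["pixels"][210:350,250:400],None,fx=2.6,fy=2.6)
m=np.zeros((620-20,400,3),np.uint8);m[:240]=a
m[240:240+min(360,b.shape[0]),:b.shape[1]]=b[:360]
cv2.imwrite("pics/w2.png",m)
E
```

```text
5.75 [0.48801576 0.04794126 0.10902734]
```

View pics/w2.png

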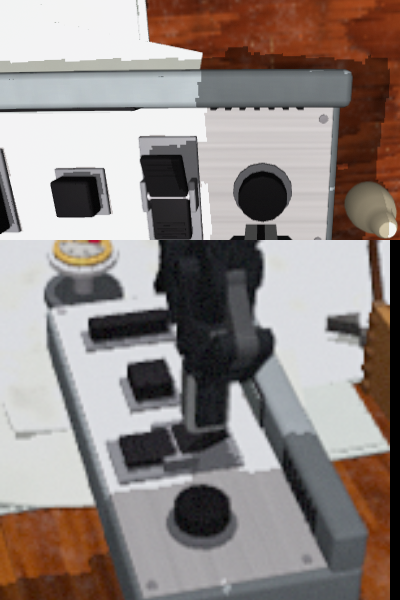

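The wrist half shows the tip centred sideways on the round key (262,195). The side half shows the rocker's near half level and its far half raised. Now I'll press the round key.

Call:
servo_tool --travel '[[0,0,30],[0,0,15],[0,0,5],[0,0,3],[0,0,3],[0,0,2],[0,0,1],[0,0,0.5],[0,0,0],[0,0,0]]' --rot '[[0,0,0],[0,0,0],[0,0,0],[0,0,0],[0,0,0],[0,0,0],[0,0,0],[0,0,0],[0,0,0],[0,0,0]]' --jaw '[0,0,0,0,0,0,0,0,0,0]'

```text
clock: 6.85
tcp_pos: [0.4891, 0.0482, 0.051]
tool_rot: [[0.999, -0.042, 0.001], [-0.042, -0.999, 0.0], [0.001, -0.0, -1.0]]
wrist_force: [-3.2, 1.5, 6.2]
gripper_width: -0.0
finger_force: 2.9
```

Call:
servo_tool --travel '[[0,0,1],[0,0,0],[0,0,0]]' --rot '[[0,0,0],[0,0,0],[0,0,0]]' --jaw '[0,0,0]'

```text
clock: 7.15
tcp_pos: [0.4892, 0.0482, 0.0508]
tool_rot: [[0.999, -0.042, 0.001], [-0.042, -0.999, 0.0], [0.0, -0.0, -1.0]]
wrist_force: [-5.5, 1.2, 11.5]
gripper_width: -0.0
finger_force: 5.6
```

Call:
servo_tool --travel '[[0,0,-10],[0,0,-30],[0,0,-20],[0,-28.7,0],[0,-28.7,0],[0,-28.7,0],[0,-28.7,0],[0,0,0],[0,0,0]]' --rot '[[0,0,0],[0,0,0],[0,0,0],[0,0,0],[0,0,0],[0,0,0],[0,0,0],[0,0,0],[0,0,0]]' --jaw '[0,0,0,0,0,0,0,0,0]'

```text
clock: 8.05
tcp_pos: [0.4935, 0.1628, 0.109]
tool_rot: [[0.999, -0.041, 0.001], [-0.041, -0.999, -0.0], [0.001, 0.0, -1.0]]
wrist_force: [0.3, 0.3, -0.4]
gripper_width: 0.0003
finger_force: 0.0
```

Call:
servo_tool --travel '[[0,0,30],[0,0,15],[0,0,5],[0,0,3],[0,0,3],[0,0,2],[0,0,1],[0,0,1],[0,0,0],[0,0,0],[0,0,0]]' --rot '[[0,0,0],[0,0,0],[0,0,0],[0,0,0],[0,0,0],[0,0,0],[0,0,0],[0,0,0],[0,0,0],[0,0,0],[0,0,0]]' --jaw '[0,0,0,0,0,0,0,0,0,0,0]'

```text
clock: 9.15
tcp_pos: [0.4943, 0.1624, 0.0509]
tool_rot: [[0.999, -0.041, 0.001], [-0.041, -0.999, -0.001], [0.002, 0.001, -1.0]]
wrist_force: [-3.3, -3.2, 8.9]
gripper_width: 0.0002
finger_force: 4.8
```

Call:
servo_tool --travel '[[0,0,0.5],[0,0,0],[0,0,0]]' --rot '[[0,0,0],[0,0,0],[0,0,0]]' --jaw '[0,0,0]'

```text
clock: 9.45
tcp_pos: [0.4943, 0.1624, 0.0508]
tool_rot: [[0.999, -0.041, 0.001], [-0.041, -0.999, -0.001], [0.001, 0.001, -1.0]]
wrist_force: [-5.3, -2.7, 12.1]
gripper_width: 0.0001
finger_force: 6.2
```

Call:
servo_tool --travel '[[0,0,-10],[0,0,-30],[0,0,-30],[0,0,-30],[0,0,-30],[0,0,0],[0,0,0]]' --rot '[[0,0,0],[0,0,0],[0,0,0],[0,0,0],[0,0,0],[0,0,0],[0,0,0]]' --jaw '[0,0,0,0,0,0,0]'

```text
clock: 10.15
tcp_pos: [0.4937, 0.1629, 0.1792]
tool_rot: [[0.999, -0.042, 0.003], [-0.042, -0.999, 0.001], [0.002, -0.001, -1.0]]
wrist_force: [-0.3, 0.0, -0.6]
gripper_width: 0.0001
finger_force: 0.0
```

```bash
python3 - <<'E'
from h import *
d=env.camera("side");c=env.camera("wrist")
cv2.imwrite("pics/e.png",np.hstack([cv2.resize(d["pixels"][190:360,250:400],None,fx=2.6,fy=2.6)[:440],c["pixels"][20:460,150:550]]))
E
```

```text
(no output)
```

View pics/e.png

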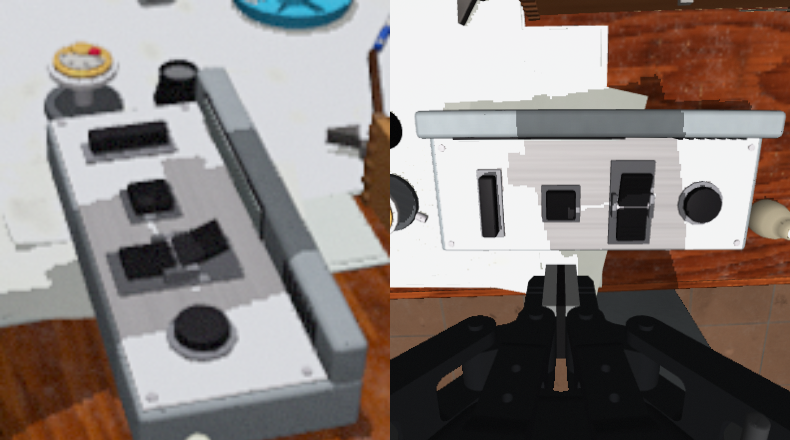

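The side half shows the rocker's near half level and its far half raised (200,242). The square (150,197) and round (202,328) keys are sunk, the bar (128,136) is up, and the other objects are undisturbed.

```bash
python3 -c "
from station import env
print(env.sign_off())"
```

```text
the job is handed in; nothing more can be done
None
```

I pressed the rocker, round key and square key fully down in that order, left the bar key up and the loose objects undisturbed, and handed the job in after about 10 s of arm time; no verdict came back.

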